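# Raise the sample lane's barrier and slide the bottle in

### The arm

A 7-joint arm with a two-finger parallel gripper is mounted at the origin on the work surface. World frame = base frame: x ahead of the robot, y to its left, z up, the work surface at z = 0. Lengths are in mm, angles in degrees, forces in N, time in s.
With the tool pointing down it reaches from about 350 to 900 mm from the base axis. Payload 7.2 kg.
Tool frame: the origin (TCP) lies at the very end of the fingers, on their centre line; the grasp point (between the pads) lies 19 mm behind it; z points along the fingers, y is the direction in which the jaws open and shut (so a half turn about z gives the same grasp; the last joint's range is limited). The gripper opens to 85 mm and grips with 20 to 120 N. Pads are 22 mm wide; open, the fingers measure 114 mm over their backs; the gripper's body (76 mm by 85 mm) begins 54 mm behind the grasp point. The pads swing forward as they close: fully open they stand 13 mm farther back than shut.
Start: joints at [70.692, 23.554, -0.728, 91.456, 0.321, 64.991, -4.71], TCP at [165.972, -602.563, 231.297] pointing down, gripper open.
Joint ranges: [-169.25, 169.25], [-16.82, 113.86], [-84.01, 82.57], [7.8, 145.47], [-59.2, 239.2], [7.22, 106.19], [-163.78, 163.78]. Speed limits (degrees/s): [136.94, 136.94, 172.46, 172.46, 180, 180, 180].

### API

Orientations are given as a 3x3 rotation matrix whose columns are the frame's x, y, z axes.
In Python, from station import get_obs, capture, camera_model, hand_in, boxes_of, cut_out, place_of gives the robot as it stands.
- The arm moves only by the tool arm_command, never from a script. Its argument "deltas" is a list of rows, each an object of numbers: "dx", "dy", "dz": the shift along the tool's x, y, z in m; "twist": the turn about the tool's z in rad; "jaw": the finger opening in m, from 0 to 0.0854. In form: [{"dx": .., "dy": .., "dz": .., "twist": .., "jaw": ..}, ...]. A call has 1 to 12 rows; each row shifts and turns the commanded pose from where the row before left it, along the tool's axes as they then stand; what a row does not reach is not made up. A row lasts 1/8 s, in which the tool goes at most 62.5 mm and 10.7 degrees, less where a joint would pass 70% of its speed; a pose out of reach is approached as far as the arm can. A call with a gripper value outside its range is refused whole. The fingers move at their own pace and stop on an object; "force" is the grip in N (left out, the last holds). Time passes only in rows, so rows that do not move let the fingers close. It gives the time, the measured TCP pose, the force and the opening at its end, in the units of the state.
- get_obs(): the state, without advancing time (a new reading comes with each control period).
- capture(name): name is "side" or "top" or "wrist"; returns (picture, depth): 384x512x3 uint8, blue, green, red; 384x512 float32, mm along the optical axis (not along the pixel's ray), 0 where there is no reading.
- camera_model(name): a dict with "fov_y" (degrees; the focal length in pixels is half the picture's height over the tangent of half this angle, whatever the lens; pixels are square), "cx", "cy" (the principal point, pixels), "k1" (the pictures are not rectified: a ray, as slopes to the right and down, at radius r is drawn at 1 + k1 r^2 times it, then the intrinsics apply), "xyz" and "attitude" of the camera in the world; the wrist camera has in their place "T_tool_cam" (4x4, takes a point from camera to tool coordinates, whose origin is the TCP and whose axes are the flange's). Camera axes: x right, y down, z forward; pixel columns grow to the right and rows downward; lengths in mm; the calibration is good to about 2 mm. A picture is of the moment at which its call begins: read the wrist's pose just before it. camera_model takes no time and is no camera call.
- hand_in(): hands the job in, once; it reports no verdict.
Trained networks look in the newest picture that a camera, given by its name, has taken for a name from the list of things; names that differ only in an ending like _2 or _b are one class to them, and where a whole thing is asked for, a point or a joint stands for the part that bears it (a point fixed in the world has none). Each returns a list of dicts, best first, with "confidence" (0 to 1); they miss things now and then, are a little off and sometimes report something else, mostly with a low value. They report only what shows in the picture. A call takes as long as a camera call. They do not tell look-alikes from the thing itself.
- boxes_of(camera, target): "location" ([x, y, z] in mm, in world coordinates, good to about 4 mm: the middle of the surface that is visible of it).
- cut_out(camera, target): "region" (384x512 bool, what is visible of it).
- place_of(camera, target): "location" ([x, y, z] in mm, in world coordinates, good to about 4 mm: a listed point, or the origin of a listed thing).
The state is a dict: "time": time; "q": joint angles; "qd": joint speeds; "effort": joint torques, N m; "eef_pos": TCP position; "ee_rot": TCP orientation; "force": force on the tool from outside, world axes, zero at the start; "ft_torque": the same for the moment, N m; "width": finger opening in mm.
Only numpy, scipy, OpenCV 4.12 (cv2) and the standard library are available. Lean on these libraries where they do the work, as an engineer would, in place of code of your own. Each camera call takes 0.05 s, during which the arm holds its last target.

### The job

Push the red-and-white counterweighted barrier up from beneath, without gripping it, until it tips past its balance point and stays raised by itself. Then slide the blue-capped sample bottle standing in the lane gently forward along the lane, under the raised barrier, until it rests against the rubber end stop. Do not pinch, lift or tip the bottle, and leave all the other things on the bench where they are.

Things in the scene. Friction and masses are not known exactly. Their poses are not given: they have to be found in the camera images.
- lane: Fixed sample lane. Origin: on the bench, mid-width, below the barrier's plane; x forward along the lane (the way the bottle travels), y left, z up. Steel floor 6 mm thick, x = -160 to +110 mm; kerbs with inner faces at y = +-42 mm, tops 26 mm above the bench. Grey gate post (x +-30, 34 mm wide in y, 136 high) at y = -115 mm.
- stop_face (a point): Middle of the near face of the black rubber end stop that closes the lane's far end: lane x = +100 mm, y = 0, 28 mm above the bench. The stop is 104 mm wide, its top 51 mm above the bench. The bottle touches it when its origin is at lane x = +66 mm.
- barrier (a joint): Barrier angle, rad: 0 = down, level across the lane; 1.75 = fully raised on its upper stop, 10 degrees past upright. Below the balance angle, about 0.77, it falls back; beyond it, it swings on by itself, slowly (damped hinge), in 1 to 3 s to the upper stop and stays. Lifting takes 1 to 2 N at the push bar.
- hinge (a point): On the barrier's hinge axis, which runs along the lane's x at lane y = -115 mm, 110 mm above the bench. The red-and-white beam (18 x 22 mm section, 235 mm long from here, underside 99 mm above the bench) lies along the lane's +y when down; its free end swings up and over towards -y. A blue counterweight disc (60 mm across) sits on a crank above and behind the axis.
- push_bar (a point): Yellow push bar near the barrier's free end: a rod 16 mm in diameter along the lane's x, sticking out 60 mm from the beam's middle plane towards the robot, nothing under it. Point: on its axis in that plane, 225 mm from the hinge; when down lane y = +110 mm, 110 mm above the bench (underside 102). A finger put under it (from the left or the front) and moved along the arc about the hinge raises it.
- bar_end (a point): The rounded tip of the push bar nearest the robot, on the rod's axis, 60 mm from the beam's middle plane.
- sample: The sample bottle to be slid: clear glass, blue cap, white label, 68 mm in diameter, 150 mm high, 0.25 to 0.5 kg, standing loose on the lane floor in front of (robot side of) the barrier. Origin: centre of its underside, 6 mm above the bench. It cannot pass under the lowered beam.
- amber: Bystander: amber bottle with blue cap, 60 mm across, 125 mm high, left of the lane beyond the barrier, its origin near lane x = +70 to +100, y = +100 to +130 mm. Origin: centre of its underside.
- pot: Bystander: small white plastic pot, 48 mm across, 55 mm high, right of the lane before the gate post. Origin: centre of its underside.
- clear1: Bystander: large clear bottle, blue cap, 80 mm across, 165 mm high, far left. Origin: centre of its underside.
- clear2: Bystander: clear bottle, blue cap, much like the sample (68 mm across, 130 mm high) but standing on the bench far left. Origin: centre of its underside.
- polybottle: Bystander: white wide-necked plastic bottle, 90 mm across, 150 mm high, far right. Origin: centre of its underside.
- beaker: Bystander: clear plastic beaker, 70 mm across, 90 mm high, far right. Origin: centre of its underside.
- spanner: Bystander: steel spanner lying on the bench at the left. Origin: centre of its underside.
Not all that is in view belongs to the job. Leave any yellow look-alike of the sample alone.

How it is judged:
By the outcome, as a careful person would: the job done as asked, in the order asked, and still so for the second after the job is handed in, with the robot touching nothing.
It also fails if it takes over 64 s, if anything falls off the work surface, if the arm or the gripper's body presses on something with over 40 N, if the wrist force passes 120 N, or if a joint passes its speed limit or range.

## Working session

There is one attempt and no reset: what is moved stays moved. The work goes in short steps, Python scripts to look and compute and a tool call to move; the robot and the scene stay as the last step left them, time stands still between calls to the robot, and variables do not carry over. Pictures are saved under pics/ and viewed, and the job is handed in when it is done.

Besides the shell and the picture viewer there is one more tool, called after "Request:" in YAML: its name, and indented under it one key for each argument. arm_command: Moves the arm, as the interface text tells. Its arguments: {"type":"object","properties":{"deltas":{"type":"array","items":{"type":"object","properties":{"dx":{"type":"number"},"dy":{"type":"number"},"dz":{"type":"number"},"twist":{"type":"number"},"jaw":{"type":"number"}}}},"force":{"type":"number"}},"required":["deltas"]}

```bash
mkdir -p pics; ls; python3 - <<'E'
from station import *
import cv2
o=get_obs();print(o['time'],o['eef_pos'],o['ee_rot'],o['force'],o['width'])
for c in('side','top'):
    im,d=capture(c);cv2.imwrite(f'pics/{c}0.png',im)
    m=camera_model(c);print(c,m)
    for n in('sample','push_bar','bar_end','hinge','stop_face','lane','amber','pot'):
        print(n,[(round(r['confidence'],2),[round(float(v)) for v in r['location']]) for r in place_of(c,n)[:3]])
E
```

```text
pics
0.0 [ 165.80437717 -602.0991065   230.43653766] [[ 9.64100756e-01  2.65536168e-01 -5.24290725e-04]
 [ 2.65536668e-01 -9.64099534e-01  1.53844221e-03]
 [-9.69563947e-05 -1.62243171e-03 -9.99998679e-01]] [0.36006902 0.42979887 0.46040116] 85.23684566968078
side {'fov_y': 55.23496687319045, 'cx': 258.01325574454324, 'cy': 187.30039509755386, 'k1': -0.06565359390222872, 'xyz': array([340.92861855, 696.75431128, 887.9756268 ]), 'attitude': array([[-0.95976895, -0.19344124,  0.20352901],
       [-0.28053468,  0.69155897, -0.66561737],
       [-0.01199447, -0.69593583, -0.7180038 ]])}
sample [(0.98, [538, -287, 1]), (0.75, [362, -143, 2]), (0.67, [411, 89, 0])]
push_bar [(0.91, [591, 49, 113])]
bar_end [(0.58, [529, 42, 111]), (0.2, [516, -194, -1])]
hinge [(0.62, [614, -176, 110])]
stop_face [(0.88, [697, -51, 29])]
lane [(0.65, [601, -59, 0])]
amber [(0.9, [663, 78, -4]), (0.46, [699, -49, 28]), (0.43, [677, -463, 0])]
pot [(0.76, [515, -191, -3])]
top {'fov_y': 42.355850387188326, 'cx': 260.274516842545, 'cy': 188.34497863974673, 'k1': -0.05175862293774435, 'xyz': array([ 288.53480693,  -12.76336815, 1426.22323381]), 'attitude': array([[ 2.21043863e-02, -9.82947735e-01,  1.82551765e-01],
       [-9.99746238e-01, -2.25256622e-02, -2.34298668e-04],
       [ 4.34240275e-03, -1.82500261e-01, -9.83196215e-01]])}
sample [(0.8, [529, -60, 4]), (0.73, [543, -292, 6]), (0.58, [361, -144, -2])]
push_bar [(0.92, [589, 51, 111])]
bar_end [(0.75, [532, 49, 106])]
hinge [(0.89, [616, -176, 112])]
stop_face [(0.84, [698, -47, 27])]
lane [(0.83, [603, -58, -4]), (0.45, [384, 336, -1])]
amber [(0.66, [657, 76, 1])]
pot [(0.53, [514, -191, 2])]
```

View pics/side0.png

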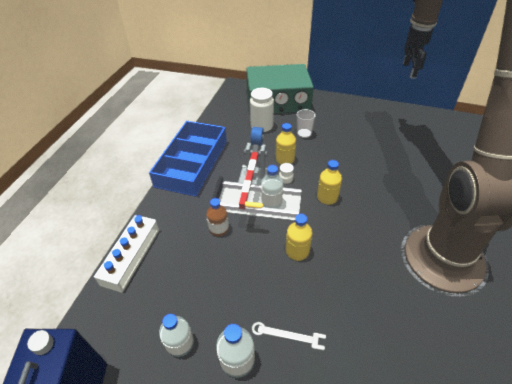

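View pics/top0.png

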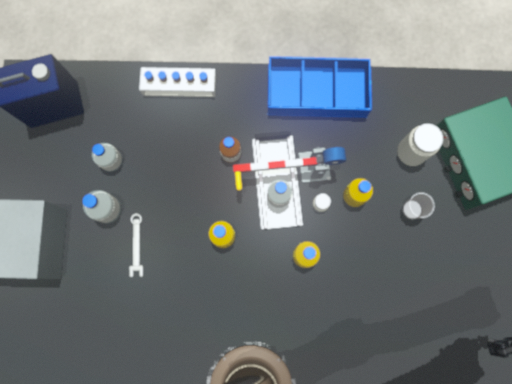

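The sample is the clear blue-capped bottle in the lane, at side pixel (272,188) and top pixel (280,193). There are three yellow look-alikes, at side (286,145), (330,183) and (299,238). clear1 and clear2 stand at the far left. Next I'll confirm the sample with a crop and fit the lane pose.

```bash
cat > h.py <<'E'
import numpy as np, cv2
from station import *
def pts(name,d):
    m=camera_model(name);f=192/np.tan(np.radians(m['fov_y']/2))
    K=np.array([[f,0,m['cx']],[0,f,m['cy']],[0,0,1.]])
    v,u=np.mgrid[:384,:512]
    p=cv2.undistortPoints(np.stack([u.ravel(),v.ravel()],1).astype(float)[:,None],K,np.array([m['k1'],0,0,0,0.]))[:,0]
    P=np.c_[p,np.ones(len(p))]*d.ravel()[:,None]
    return (P@np.array(m['attitude']).T+m['xyz']).reshape(384,512,3)
E
python3 - <<'E'
from h import *
L={'hinge':(0,-115),'push_bar':(0,110),'bar_end':(-60,110),'stop_face':(100,0),'lane':(0,0)}
A=[];B=[]
W={}
for c in('side','top'):
    im,d=capture(c);P=pts(c,d)
    b=(240,140,310,225) if c=='side' else (225,130,350,235)
    cv2.imwrite(f'pics/crop_{c}.png',cv2.resize(im[b[1]:b[3],b[0]:b[2]],None,fx=5 if c=='top' else 6,fy=5 if c=='top' else 6,interpolation=cv2.INTER_CUBIC))
    for n in L:
        r=place_of(c,n)
        if r and r[0]['confidence']>.5: A.append(L[n]);B.append(r[0]['location'][:2]);W.setdefault(n,[]).append(r[0]['location'])
    for n in('sample',):
        for r in cut_out(c,n)[:3]:
            q=P[r['region']&(d>0)]
            t=q[q[:,2]>140]
            print(c,n,round(r['confidence'],2),q.mean(0).round(),'captop',len(t),t.mean(0).round(1) if len(t) else '',q[:,2].max().round())
    for n in('push_bar',):
        for r in cut_out(c,n)[:1]:
            q=P[r['region']&(d>0)];print(c,n,r['confidence'],q.min(0).round(),q.max(0).round())
    if c=='top': # yellow rod
        hsv=cv2.cvtColor(im,cv2.COLOR_BGR2HSV)
        m=(hsv[...,0]>18)&(hsv[...,0]<36)&(hsv[...,1]>120)&(P[...,2]>90)&(P[...,2]<135)&(abs(P[...,1]-45)<35)&(P[...,0]>480)&(P[...,0]<640)
        q=P[m];print('rod',len(q),q.min(0).round(),q.max(0).round(),q.mean(0).round()); print(np.polyfit(q[:,0],q[:,1],1),np.median(q[:,2]),np.percentile(q[:,2],95))
A=np.array(A,float);B=np.array(B,float)
a=A-A.mean(0);b=B-B.mean(0)
th=np.arctan2((a[:,0]*b[:,1]-a[:,1]*b[:,0]).sum(),(a*b).sum());R=np.array([[np.cos(th),-np.sin(th)],[np.sin(th),np.cos(th)]])
t=B.mean(0)-R@A.mean(0);print('yaw',np.degrees(th),'t',t,'res',(B-(A@R.T+t)).round(1).tolist())
E
```

```text
side sample 0.97 [524. -49.  89.] captop 93 [528.3 -64.2 152.6] 158.0
side sample 0.76 [411. 109.  86.] captop 97 [413.8  93.1 148.5] 152.0
side sample 0.72 [ 362. -123.   80.] captop 70 [ 362.9 -139.5  148.3] 152.0
side push_bar 0.7 [ 527. -338.   -1.] [647.  61. 182.]
top sample 0.92 [ 357. -139.  111.] captop 117 [ 361.  -142.8  149.5] 155.0
top sample 0.87 [521. -65. 108.] captop 117 [528.2 -65.9 154.5] 161.0
top sample 0.66 [407.  88. 107.] captop 116 [410.5  90.  148.8] 156.0
top push_bar 0.95 [ 527. -235.   -5.] [684.  65. 184.]
rod 110 [527.  39. 108.] [578.  56. 124.] [553.  47. 115.]
[  0.10867096 -12.95288843] 114.88532133732019 120.16679291174259
yaw 6.645204523244226 t [601.27388373 -58.5746841 ] res [[-0.9, -4.7], [-0.6, 1.7], [-1.2, 1.1], [-0.4, -2.1], [0.6, 4.3], [2.7, -3.1], [-1.7, 0.3], [2.6, 2.8], [-2.0, 2.5], [1.0, -2.7]]
```

Request:
arm_command:
  deltas:
    - {"jaw": 0.0,"dz": -0.03,"twist": 0.08}
    - {"jaw": 0.0,"twist": 0.08}
    - {"jaw": 0.0}

```text
validation failed for argument at $.de...
```

View pics/crop_side.png

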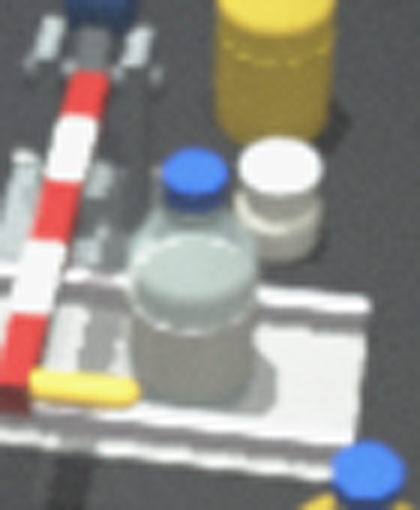

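Request:
arm_command:
  deltas:
    - {"dx": 0,"dy": 0,"dz": -0.03,"twist": 0.07,"jaw": 0}
    - {"dx": 0,"dy": 0,"dz": 0,"twist": 0.08,"jaw": 0}
    - {"dx": 0,"dy": 0,"dz": 0,"twist": 0,"jaw": 0}
    - {"dx": 0,"dy": 0,"dz": 0,"twist": 0,"jaw": 0}

```text
time: 2.2
eef_pos: [165.9, -602.3, 260.9]
ee_rot: [[0.993, 0.12, -0.0], [0.12, -0.993, 0.001], [-0.0, -0.001, -1.0]]
force: [0.9, -0.0, -0.9]
width: 12.3
```

The crop shows the clear bottle with a blue cap at crop pixel (195,280). It stands between the kerbs before the beam, so it is the sample. The yellow push bar ends at crop pixel (135,390). Now I'll go above the front of the rod tip.

Request:
arm_command:
  deltas:
    - {"dx": 0.03,"dy": -0.045,"dz": 0,"twist": 0,"jaw": 0}
    - {"dx": 0.035,"dy": -0.05,"dz": 0,"twist": 0,"jaw": 0}
    - {"dx": 0.035,"dy": -0.05,"dz": 0,"twist": 0,"jaw": 0}
    - {"dx": 0.035,"dy": -0.05,"dz": 0,"twist": 0,"jaw": 0}
    - {"dx": 0.035,"dy": -0.05,"dz": 0,"twist": 0,"jaw": 0}
    - {"dx": 0.035,"dy": -0.05,"dz": 0,"twist": 0,"jaw": 0}
    - {"dx": 0.035,"dy": -0.05,"dz": 0,"twist": 0,"jaw": 0}
    - {"dx": 0.035,"dy": -0.05,"dz": 0,"twist": 0,"jaw": 0}
    - {"dx": 0.035,"dy": -0.05,"dz": 0,"twist": 0,"jaw": 0}
    - {"dx": 0.035,"dy": -0.05,"dz": 0,"twist": 0,"jaw": 0}
    - {"dx": 0.03,"dy": -0.045,"dz": 0,"twist": 0,"jaw": 0}
    - {"dx": 0,"dy": 0,"dz": 0,"twist": 0,"jaw": 0}

```text
time: 3.7
eef_pos: [475.3, -17.5, 261.1]
ee_rot: [[0.992, 0.127, 0.0], [0.127, -0.992, 0.002], [0.001, -0.002, -1.0]]
force: [-0.1, -0.2, -0.7]
width: 0.1
```

```bash
python3 - <<'E'
from h import *
o=get_obs();print(o['time'],o['eef_pos'],o['width'],o['force'])
print(camera_model('wrist'))
for c in('side','wrist'):
    im,d=capture(c);cv2.imwrite(f'pics/{c}1.png',cv2.resize(im[60:300,150:400],None,fx=3.2,fy=2.5*3.2/2.5*.75,interpolation=cv2.INTER_CUBIC) if c=='side' else im)
E
```

```text
3.7 [475.34201275 -17.49870272 261.12801945] 0.06506771054162057 [-0.08094213 -0.24075339 -0.68468286]
{'fov_y': 65.1863075058403, 'cx': 256.13623368847345, 'cy': 189.42634395370814, 'k1': -0.07064857235651141, 'T_tool_cam': array([[-7.59328945e-05, -9.46007812e-01, -3.24143817e-01,
         8.28353554e+01],
       [ 9.99999992e-01, -1.04722182e-04,  7.13729733e-05,
        -1.14791575e+00],
       [-1.01464438e-04, -3.24143809e-01,  9.46007812e-01,
        -1.43060800e+02],
       [ 0.00000000e+00,  0.00000000e+00,  0.00000000e+00,
         1.00000000e+00]])}
```

View pics/side1.png

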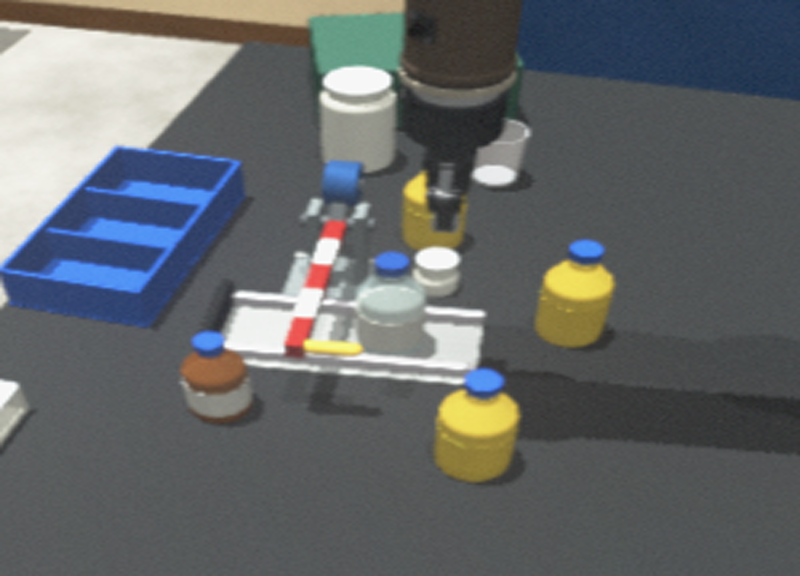

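View pics/wrist1.png

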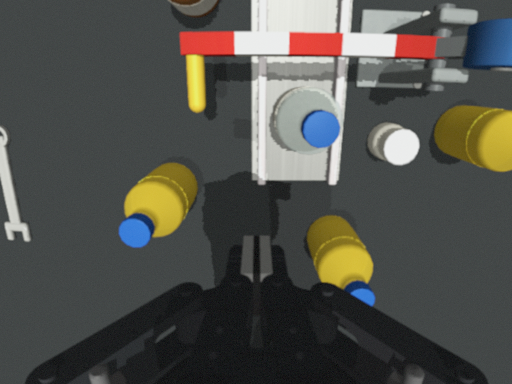

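Wrist view: the closed fingers are at (258,255) and the linkage spreads out below them. The rod is at (197,80) and the sample's cap is at (320,128). I'll use depth to check whether there is a void above the pads.

```bash
python3 - <<'E'
from h import *
im,d=capture('wrist')
m=camera_model('wrist');f=192/np.tan(np.radians(m['fov_y']/2))
K=np.array([[f,0,m['cx']],[0,f,m['cy']],[0,0,1.]])
v,u=np.mgrid[:384,:512]
p=cv2.undistortPoints(np.stack([u.ravel(),v.ravel()],1).astype(float)[:,None],K,np.array([m['k1'],0,0,0,0.]))[:,0]
T=np.array(m['T_tool_cam']);P=(np.c_[p,np.ones(len(p))]*d.ravel()[:,None]@T[:3,:3].T+T[:3,3]).reshape(384,512,3)
np.save('tool.npy',P)
for r in range(236,384,12):
    print(r,' '.join(f'{c}:'+','.join(str(int(x)) for x in P[r,c]) for c in (200,215,230,240,250,257,265,275,285,300,315)))
e=np.clip(im.astype(float)*4,0,255).astype(np.uint8)[220:384,20:500]
cv2.imwrite('pics/wristE.png',cv2.resize(e,(800,273)))
E
```

```text
236 200:-130,-86,262 215:-129,-63,260 230:-128,-40,259 240:-129,-25,260 250:9,-4,-4 257:10,0,-5 265:9,3,-4 275:-130,27,261 285:-129,42,260 300:-129,64,260 315:-106,77,216
248 200:-150,-87,260 215:-149,-63,259 230:-150,-41,261 240:6,-9,-10 250:10,-4,-16 257:10,0,-17 265:9,3,-16 275:5,8,-9 285:-149,42,260 300:-150,66,261 315:-112,74,195
260 200:-171,-88,260 215:-172,-65,261 230:5,-13,-20 240:6,-8,-21 250:11,-3,-29 257:10,0,-28 265:9,2,-26 275:6,7,-21 285:6,12,-21 300:-170,66,259 315:-121,72,181
272 200:-193,-90,261 215:-193,-66,260 230:6,-12,-31 240:6,-8,-31 250:10,-3,-37 257:10,0,-37 265:10,2,-37 275:6,7,-31 285:6,11,-31 300:-193,68,260 315:-193,92,261
284 200:-217,-91,261 215:-215,-67,259 230:11,-11,-46 240:12,-7,-47 250:11,-3,-46 257:4,0,-37 265:11,2,-46 275:12,6,-47 285:11,9,-46 300:-215,69,259 315:11,21,-46
296 200:11,-21,-53 215:6,-17,-47 230:11,-10,-53 240:11,-6,-54 250:8,-3,-49 257:-1,0,-37 265:11,2,-53 275:11,5,-53 285:11,9,-53 300:6,15,-47 315:10,20,-52
308 200:6,-21,-54 215:16,-14,-65 230:11,-10,-59 240:11,-6,-60 250:1,-3,-48 257:-7,0,-38 265:8,2,-56 275:11,5,-59 285:15,8,-6
[... 264 characters left out ...]
:-315,0,259 265:-8,2,-50 275:16,4,-76 285:16,7,-76 300:16,11,-76 315:-3,20,-56
344 200:17,-16,-81 215:16,-12,-80 230:16,-8,-80 240:11,-5,-75 250:-345,-11,261 257:-343,0,260 265:-8,2,-56 275:16,4,-80 285:15,6,-79 300:16,10,-80 315:16,15,-80
356 200:15,-16,-84 215:15,-12,-83 230:16,-8,-84 240:10,-5,-78 250:10,-2,-79 257:10,0,-79 265:9,1,-78 275:12,4,-80 285:15,6,-83 300:14,10,-83 315:16,14,-84
368 200:15,-15,-87 215:15,-11,-87 230:15,-7,-87 240:10,-5,-83 250:9,-2,-82 257:10,0,-83 265:10,1,-83 275:11,3,-83 285:16,6,-88 300:16,9,-87 315:15,13,-87
380 200:19,-14,-93 215:18,-10,-92 230:16,-7,-91 240:9,-5,-86 250:9,-2,-86 257:10,0,-86 265:9,1,-86 275:10,3,-87 285:17,5,-92 300:17,9,-92 315:18,12,-93
```

View pics/wristE.png

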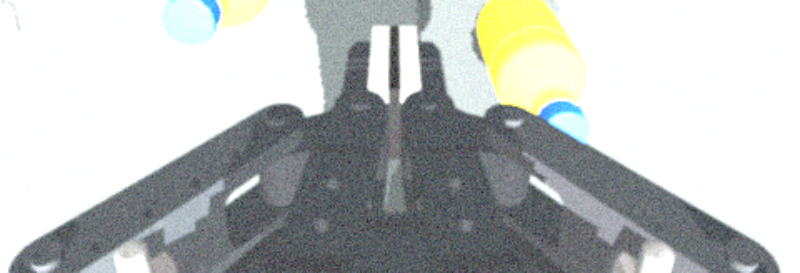

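Closed, there is only a slot about 5 mm wide above the pads, so the rod can't enter it. With the fingers open, the outer links should slope upward and outward, like a wedge I can put under the bar from the left. I'll open the gripper and measure that.

Request:
arm_command:
  deltas:
    - {"dx": 0.025,"dy": -0.045,"dz": 0,"twist": 0.015,"jaw": 0.085}
    - {"dx": 0.025,"dy": -0.045,"dz": 0,"twist": 0,"jaw": 0.085}
    - {"dx": 0.028,"dy": -0.044,"dz": 0,"twist": 0,"jaw": 0.085}
    - {"dx": 0,"dy": 0,"dz": 0,"twist": 0,"jaw": 0.085}
    - {"dx": 0,"dy": 0,"dz": 0,"twist": 0,"jaw": 0.085}
    - {"dx": 0,"dy": 0,"dz": 0,"twist": 0,"jaw": 0.085}

```text
time: 4.6
eef_pos: [537.2, 117.4, 261.3]
ee_rot: [[0.995, 0.101, -0.0], [0.101, -0.995, -0.001], [-0.0, 0.001, -1.0]]
force: [-0.4, 0.6, -0.5]
width: 85.0
```

```bash
python3 - <<'E'
from h import *
o=get_obs();print(o['eef_pos'],o['width'])
im,d=capture('wrist')
m=camera_model('wrist');f=192/np.tan(np.radians(m['fov_y']/2))
K=np.array([[f,0,m['cx']],[0,f,m['cy']],[0,0,1.]])
v,u=np.mgrid[:384,:512]
p=cv2.undistortPoints(np.stack([u.ravel(),v.ravel()],1).astype(float)[:,None],K,np.array([m['k1'],0,0,0,0.]))[:,0]
T=np.array(m['T_tool_cam']);P=(np.c_[p,np.ones(len(p))]*d.ravel()[:,None]@T[:3,:3].T+T[:3,3]).reshape(384,512,3)
e=np.clip(im.astype(float)*3,0,255).astype(np.uint8)
cv2.imwrite('pics/wristE2.png',e)
q=P.reshape(-1,3);q=q[(d.ravel()>0)&(abs(q[:,0])<22)&(q[:,2]<20)&(q[:,2]>-140)]
for z in range(-100,15,5):
    s=q[(q[:,2]>=z)&(q[:,2]<z+5)]
    if len(s): print(z,'y %.0f..%.0f'%(s[:,1].min(),s[:,1].max()),'neg side inner %.0f'%(s[s[:,1]<0][:,1].max() if (s[:,1]<0).any() else 0), 'x',s[:,0].min().round(),s[:,0].max().round(), 'x at outer', s[np.abs(s[:,1])>np.abs(s[:,1]).max()-4][:,0].round().min(),s[np.abs(s[:,1])>np.abs(s[:,1]).max()-4][:,0].round().max())
E
```

```text
[537.15093399 117.39976371 261.2789709 ] 85.01639764185691
-100 y -15..13 neg side inner -15 x 20.0 21.0 x at outer 20.0 21.0
-95 y -71..68 neg side inner -13 x 10.0 20.0 x at outer 10.0 13.0
-90 y -73..71 neg side inner -0 x 4.0 18.0 x at outer 10.0 13.0
-85 y -74..72 neg side inner -0 x -1.0 18.0 x at outer 10.0 13.0
-80 y -75..72 neg side inner -0 x -9.0 18.0 x at outer 10.0 13.0
-75 y -75..73 neg side inner -0 x -13.0 18.0 x at outer -10.0 13.0
-70 y -76..73 neg side inner -34 x -13.0 16.0 x at outer -9.0 12.0
-65 y -76..74 neg side inner -38 x -13.0 14.0 x at outer 10.0 13.0
-60 y -73..72 neg side inner -43 x 5.0 14.0 x at outer 10.0 12.0
-55 y -56..61 neg side inner -43 x -3.0 13.0 x at outer 5.0 5.0
-50 y -57..55 neg side inner -43 x -9.0 12.0 x at outer 6.0 7.0
-45 y -58..55 neg side inner -43 x -12.0 11.0 x at outer 5.0 8.0
-40 y -58..55 neg side inner -43 x -12.0 11.0 x at outer 5.0 7.0
-35 y -57..55 neg side inner -43 x -13.0 11.0 x at outer 6.0 7.0
-30 y -58..56 neg side inner -43 x -12.0 11.0 x at outer 5.0 7.0
-25 y -57..56 neg side inner -43 x -12.0 11.0 x at outer 5.0 7.0
-20 y -55..52 neg side inner -43 x -12.0 11.0 x at outer 6.0 6.0
-15 y -44..46 neg side inner -43 x -11.0 9.0 x at outer -11.0 9.0
```

View pics/wristE2.png

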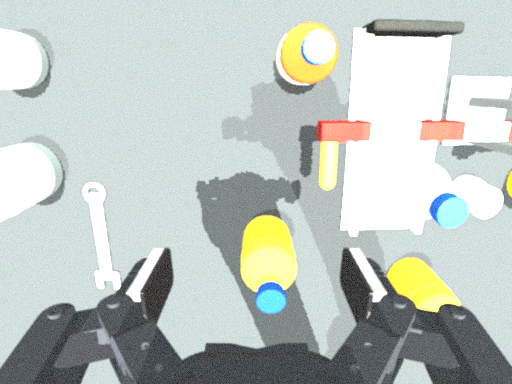

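The open gripper has flat finger backs at ±57 from 20 to 57 mm behind the TCP. The knuckles bulge to ±75 at 60–95 mm behind it. I'll measure the profile above the knuckles with the side camera.

```bash
python3 - <<'E'
from h import *
o=get_obs();R=np.array(o['ee_rot']);t=np.array(o['eef_pos'])
im,d=capture('side');P=pts('side',d)
Q=(P-t)@R
m=(d>0)&(abs(Q[...,0])<60)&(abs(Q[...,1])<110)&(Q[...,2]<5)&(Q[...,2]>-260)
q=Q[m]
for z in range(-200,5,8):
    s=q[(q[:,2]>=z)&(q[:,2]<z+8)]
    o=[]
    for x0 in range(-45,46,10):
        k=s[abs(s[:,0]-x0)<5]
        o.append('%4.0f'%k[:,1].min() if len(k) else '   .')
    print(z,' '.join(o))
vv,uu=np.where(m);b=[uu.min()-10,vv.min()-10,uu.max()+10,vv.max()+10];print(b)
c=np.clip(im[max(0,b[1]):b[3],b[0]:b[2]].astype(float)*2,0,255).astype(np.uint8)
s=min(780/c.shape[1],580/c.shape[0]);cv2.imwrite('pics/side2.png',cv2.resize(c,None,fx=s,fy=s,interpolation=cv2.INTER_CUBIC))
E
```

```text
-200    .  -28  -36  -37  -41  -40  -38  -34  -23    .
-192    .  -27  -33  -39  -40  -39  -37  -32  -25    .
-184    .   -9  -23  -29  -31  -31  -29    .    .    .
-176    .  -21  -30  -34  -37  -37  -34  -31  -16    .
-168    .  -22  -32  -36  -37  -37  -35  -29  -14    .
-160    .  -21  -31  -35  -37  -37  -36  -30  -20    .
-152    .  -22  -31  -36  -37  -37  -36  -29  -18    .
-144    .  -22  -30  -37  -37  -36  -34  -29  -16    .
-136    .  -22  -29  -36  -37  -38  -35  -29  -13    .
-128    .    .  -23  -37  -37  -38  -32    .    .    .
-120    .    .    .  -67  -68  -67    .    .    .    .
-112    .    .  -15  -68  -68  -69  -64    .    .    .
-104    .    .  -17  -69  -70  -70  -24    .    .    .
-96    .    .  -17  -70  -71  -71  -67    .    .    .
-88    .    .    .  -70  -71  -72  -70    .    .    .
-80    .    .    .  -74  -72  -72  -71    .    .    .
-72    .    .    .  -73  -74  -73  -72    .    .    .
-64    .    .    .  -68  -73  -72  -71    .    .    .
-56    .    .    .  -51    .    .    .    .    .    .
-48    .    .    .  -49  -54  -57    .    .    .    .
-40    .    .    .  -48  -56  -55    .    .    .    .
-32    .    .    .  -49  -55  -56    .    .    .    .
-24    .    .    .  -48  -54  -55    .    .    .    .
-16    .    .    .  -48  -48  -48    .    .    .    .
-8    .    .    .    .    .    .    .    .    .    .
0    .    .    .    .    .    .    .    .    .    .
[np.int64(217), np.int64(83), np.int64(277), np.int64(207)]
```

View pics/side2.png

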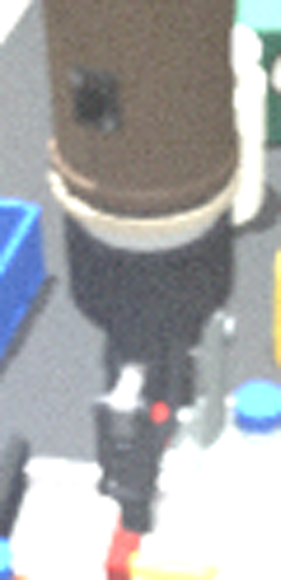

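Knuckle outer faces slope slightly upward: y = 67 at 120 mm behind the TCP and 74 at 72 mm behind. That makes a shallow wedge. I'll come down to the left of the bar with the knuckle level with it, press lightly towards the hinge and drag it up along the arc.

Request:
arm_command:
  deltas:
    - {"dx": 0,"dy": -0.023,"dz": 0.03,"twist": 0,"jaw": 0.085}
    - {"dx": 0,"dy": 0,"dz": 0.055,"twist": 0,"jaw": 0.085}
    - {"dx": 0,"dy": 0,"dz": 0.055,"twist": 0,"jaw": 0.085}
    - {"dx": 0,"dy": 0,"dz": 0.055,"twist": 0,"jaw": 0.085}
    - {"dx": 0,"dy": 0,"dz": 0.04,"twist": 0,"jaw": 0.085}
    - {"dx": 0,"dy": 0,"dz": 0.013,"twist": 0,"jaw": 0.085}
    - {"dx": 0,"dy": 0.005,"dz": 0,"twist": 0,"jaw": 0.085}
    - {"dx": 0,"dy": 0,"dz": 0,"twist": 0,"jaw": 0.085}

```text
time: 5.7
eef_pos: [536.8, 137.1, 15.0]
ee_rot: [[0.995, 0.102, 0.003], [0.102, -0.995, 0.0], [0.003, 0.0, -1.0]]
force: [0.3, -0.6, -0.1]
width: 84.8
```

```bash
python3 - <<'E'
from h import *
o=get_obs();print(o['time'],o['eef_pos'],o['force'])
im,d=capture('side');c=im[90:270,170:350]
cv2.imwrite('pics/side3.png',cv2.resize(c,None,fx=3.2,fy=3.2,interpolation=cv2.INTER_CUBIC))
im,d=capture('wrist');cv2.imwrite('pics/wrist3.png',np.clip(im.astype(float)*2,0,255).astype(np.uint8))
E
```

```text
5.7 [536.80690513 137.11104145  14.99524398] [ 0.26317296 -0.63293845 -0.12277174]
```

View pics/side3.png

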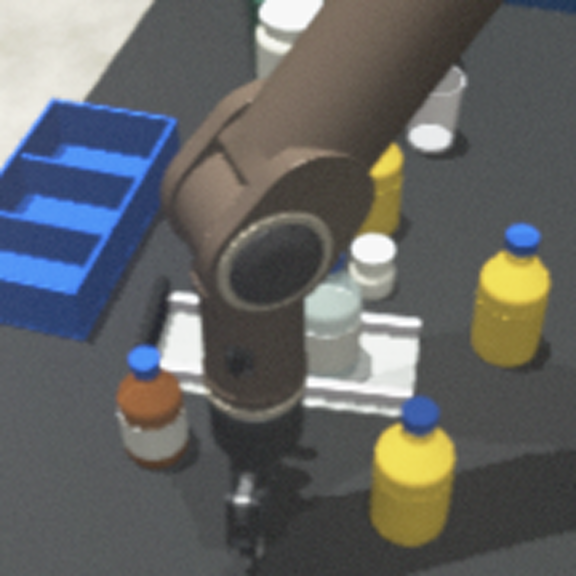

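View pics/wrist3.png

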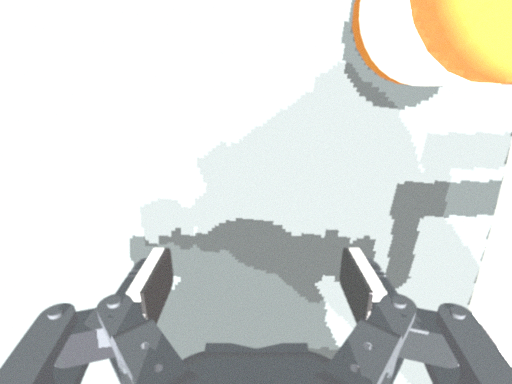

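The gripper is just left of the bar; in the wrist view only the amber bottle (top right) is near, and it is clear. I'll ease in towards the bar.

Request:
arm_command:
  deltas:
    - {"dx": 0,"dy": 0.004,"dz": 0.004,"twist": 0,"jaw": 0.085}
    - {"dx": 0,"dy": 0.004,"dz": 0,"twist": 0,"jaw": 0.085}
    - {"dx": 0,"dy": 0.002,"dz": 0,"twist": 0,"jaw": 0.085}
    - {"dx": 0,"dy": 0,"dz": 0,"twist": 0,"jaw": 0.085}

```text
time: 6.3
eef_pos: [536.5, 127.4, 9.3]
ee_rot: [[0.995, 0.103, -0.0], [0.103, -0.995, -0.0], [-0.0, 0.0, -1.0]]
force: [0.2, 0.3, 0.5]
width: 84.9
```

Request:
arm_command:
  deltas:
    - {"dx": 0,"dy": 0.003,"dz": 0,"twist": 0,"jaw": 0.085}
    - {"dx": 0,"dy": 0,"dz": 0,"twist": 0,"jaw": 0.085}

```text
time: 6.55
eef_pos: [536.8, 124.4, 9.2]
ee_rot: [[0.995, 0.103, -0.0], [0.103, -0.995, -0.0], [-0.0, 0.0, -1.0]]
force: [0.3, 0.1, 0.2]
width: 84.9
```

Request:
arm_command:
  deltas:
    - {"dx": 0,"dy": 0.003,"dz": 0,"twist": 0,"jaw": 0.085}
    - {"dx": 0,"dy": 0,"dz": 0,"twist": 0,"jaw": 0.085}

```text
time: 6.8
eef_pos: [537.1, 122.6, 9.4]
ee_rot: [[0.995, 0.104, 0.0], [0.104, -0.995, 0.001], [0.0, -0.001, -1.0]]
force: [-0.5, 3.3, 0.0]
width: 84.9
```

Contact at 3.3 N. I'll press a little more and begin dragging up.

Request:
arm_command:
  deltas:
    - {"dx": 0,"dy": 0.003,"dz": 0,"twist": 0,"jaw": 0.085}
    - {"dx": 0,"dy": 0.001,"dz": -0.006,"twist": 0,"jaw": 0.085}
    - {"dx": 0,"dy": 0,"dz": -0.006,"twist": 0,"jaw": 0.085}

```text
time: 7.18
eef_pos: [536.9, 122.4, 21.7]
ee_rot: [[0.994, 0.108, 0.0], [0.108, -0.994, 0.005], [0.001, -0.005, -1.0]]
force: [-2.4, 12.8, 0.0]
width: 85.0
```

```bash
cat > look.py <<'E'
from h import *
import sys
o=get_obs();print(o['time'],o['eef_pos'].round(1),o['force'].round(1))
for c in sys.argv[2:]:
    im,d=capture(c);np.save(f'{c}.npy',pts(c,d)) if c!='wrist' else 0
    b=(230,120,350,240) if c=='top' else (170,90,350,270)
    cv2.imwrite(f'pics/{c}{sys.argv[1]}.png',cv2.resize(im[b[1]:b[3],b[0]:b[2]],(560,560),interpolation=cv2.INTER_CUBIC) if c!='wrist' else im)
    if c!='wrist': print(c,[(round(r['confidence'],2),r['location'].round()) for n in('push_bar','bar_end','sample') for r in place_of(c,n)[:1]])
E
python3 look.py 4 top
```

```text
7.175 [536.9 122.4  21.7] [-2.4 12.8  0. ]Traceback (most recent call last):
  File "look.py", line 8, in <module>
    if c!='wrist': print(c,[(round(r['confidence'],2),r['location'].round()) for n in('push_bar','bar_end','sample') for r in place_of(c,n)[:1]])
                                                      ^^^^^^^^^^^^^^^^^^^
AttributeError: 'list' object has no attribute 'round'. Did you mean: 'count'?
```

View pics/top4.png

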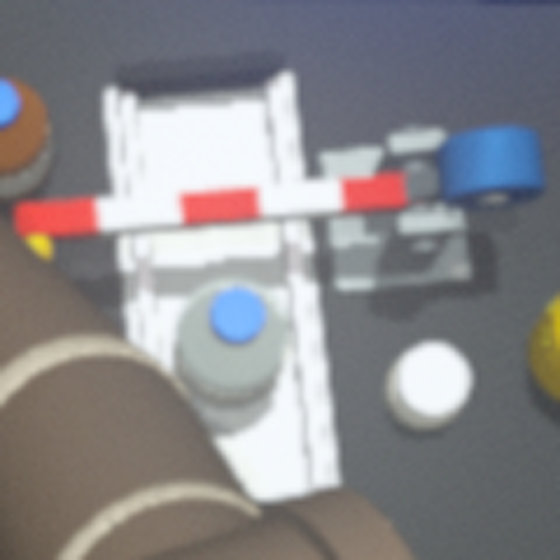

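```bash
sed -i "s/r\['location'\].round()/np.round(r['location'])/" look.py; python3 - <<'E'
from h import *
im,d=capture('top');P=pts('top',d)
hsv=cv2.cvtColor(im,cv2.COLOR_BGR2HSV)
m=((hsv[...,0]<8)|(hsv[...,0]>172))&(hsv[...,1]>120)&(P[...,0]>560)&(P[...,0]<640)
q=P[m&(d>0)]
u=np.array([.9938,.1115]);v=np.array([-.1115,.9938]);r=q[:,:2]-[601.3,-58.6]
y=r@v
for a in range(-110,130,20):
    s=(y>=a)&(y<a+20)
    if s.sum()>3: print(a,s.sum(),np.median(q[s,2]).round(1))
E
```

```text
-110 38 120.0
-90 45 122.0
-30 12 127.1
-10 40 126.1
10 24 127.2
70 35 130.5
90 56 130.8
110 30 132.1
```

The bar rose 12 mm along with the gripper, so it works. Continuing along the arc.

Request:
arm_command:
  deltas:
    - {"dx": 0,"dy": 0.001,"dz": -0.01,"twist": 0,"jaw": 0.085}
    - {"dx": 0,"dy": 0.0015,"dz": -0.011,"twist": 0,"jaw": 0.085}
    - {"dx": 0,"dy": 0.002,"dz": -0.011,"twist": 0,"jaw": 0.085}

```text
time: 7.7
eef_pos: [537.4, 118.7, 54.2]
ee_rot: [[0.994, 0.109, 0.001], [0.109, -0.994, 0.006], [0.001, -0.006, -1.0]]
force: [-3.5, 15.4, 2.4]
width: 85.2
```

Request:
arm_command:
  deltas:
    - {"dx": 0,"dy": 0.0025,"dz": -0.011,"twist": 0,"jaw": 0.085}
    - {"dx": 0,"dy": 0.003,"dz": -0.011,"twist": 0,"jaw": 0.085}

```text
time: 7.95
eef_pos: [538.1, 113.6, 76.5]
ee_rot: [[0.994, 0.109, 0.001], [0.109, -0.994, 0.006], [0.002, -0.006, -1.0]]
force: [-4.1, 16.2, 3.2]
width: 84.6
```

```bash
cat > beam.py <<'E'
from h import *
o=get_obs();print(o['time'],o['eef_pos'].round(1),o['force'].round(1))
im,d=capture('top');P=pts('top',d)
hsv=cv2.cvtColor(im,cv2.COLOR_BGR2HSV)
m=((hsv[...,0]<8)|(hsv[...,0]>172))&(hsv[...,1]>120)&(P[...,0]>560)&(P[...,0]<640)&(P[...,2]>100)
q=P[m&(d>0)]
v=np.array([-.1115,.9938]);y=(q[:,:2]-[601.3,-58.6])@v
k=(y>-85)&(y<130)
c=np.polyfit(y[k],q[k,2],1);print('theta',np.arctan(c[0]).round(3),'ymax',y[k].max().round(),'zmax',q[k,2].max().round())
E
python3 beam.py
```

```text
7.95 [538.1 113.6  76.5] [-4.1 16.2  3.2]
theta 0.29 ymax 111.0 zmax 191.0
```

Request:
arm_command:
  deltas:
    - {"dx": 0,"dy": 0.0032,"dz": -0.0105,"twist": 0,"jaw": 0.085}
    - {"dx": 0,"dy": 0.004,"dz": -0.0105,"twist": 0,"jaw": 0.085}
    - {"dx": 0,"dy": 0.0045,"dz": -0.01,"twist": 0,"jaw": 0.085}
    - {"dx": 0,"dy": 0.005,"dz": -0.01,"twist": 0,"jaw": 0.085}

```text
time: 8.5
eef_pos: [540.4, 92.6, 117.1]
ee_rot: [[0.994, 0.105, 0.001], [0.105, -0.994, 0.001], [0.001, -0.001, -1.0]]
force: [0.3, 3.1, 0.6]
width: 84.8
```

```bash
python3 beam.py
```

```text
8.5 [540.4  92.6 117.1] [0.3 3.1 0.6]
theta 0.503 ymax 91.0 zmax 237.0
```

Request:
arm_command:
  deltas:
    - {"dx": 0,"dy": 0.0065,"dz": -0.0095,"twist": 0,"jaw": 0.085}
    - {"dx": 0,"dy": 0.0065,"dz": -0.0095,"twist": 0,"jaw": 0.085}
    - {"dx": 0,"dy": 0.0068,"dz": -0.009,"twist": 0,"jaw": 0.085}
    - {"dx": 0,"dy": 0.0072,"dz": -0.0088,"twist": 0,"jaw": 0.085}
    - {"dx": 0,"dy": 0.0075,"dz": -0.0085,"twist": 0,"jaw": 0.085}

```text
time: 9.18
eef_pos: [543.9, 55.8, 162.0]
ee_rot: [[0.995, 0.103, -0.0], [0.103, -0.995, -0.0], [-0.0, 0.0, -1.0]]
force: [0.8, 0.3, -0.3]
width: 84.8
```

```bash
python3 beam.py
```

```text
9.175 [543.9  55.8 162. ] [ 0.8  0.3 -0.3]
theta 0.758 ymax 54.0 zmax 287.0
```

Request:
arm_command:
  deltas:
    - {"dx": 0,"dy": 0.008,"dz": -0.008,"twist": 0,"jaw": 0.085}
    - {"dx": 0,"dy": 0.0085,"dz": -0.008,"twist": 0,"jaw": 0.085}
    - {"dx": 0,"dy": 0.0085,"dz": -0.0075,"twist": 0,"jaw": 0.085}
    - {"dx": 0,"dy": 0.009,"dz": -0.007,"twist": 0,"jaw": 0.085}
    - {"dx": 0,"dy": 0,"dz": 0,"twist": 0,"jaw": 0.085}

```text
time: 9.85
eef_pos: [547.8, 22.0, 192.6]
ee_rot: [[0.995, 0.102, 0.001], [0.102, -0.995, -0.0], [0.001, 0.0, -1.0]]
force: [-0.4, 0.8, -0.2]
width: 85.0
```

```bash
python3 beam.py
```

```text
9.85 [547.8  22.  192.6] [-0.4  0.8 -0.2]
theta 0.964 ymax 12.0 zmax 321.0
```

It has tipped past balance and swings on by itself. I'll wait, look, and read the bottle's profile for the push height.

Request:
arm_command:
  deltas:
    - {"dx": -0.03,"dy": -0.005,"dz": -0.01,"twist": 0,"jaw": 0}
    - {"dx": -0.045,"dy": 0,"dz": -0.01,"twist": 0,"jaw": 0}
    - {"dx": -0.045,"dy": 0,"dz": -0.01,"twist": 0,"jaw": 0}
    - {"dx": -0.035,"dy": 0,"dz": 0,"twist": 0,"jaw": 0}
    - {"dx": 0,"dy": 0,"dz": 0,"twist": 0,"jaw": 0}
    - {"dx": 0,"dy": 0,"dz": 0,"twist": 0,"jaw": 0}

```text
time: 10.65
eef_pos: [393.4, 12.2, 222.3]
ee_rot: [[0.995, 0.104, 0.001], [0.104, -0.995, -0.0], [0.001, 0.0, -1.0]]
force: [0.6, -0.2, -0.8]
width: -0.2
```

```bash
python3 look.py 6 top side wrist; python3 - <<'E'
from h import *
print(np.round(get_obs()['q']))
# sample profile along its axis from side camera
P=np.load('side.npy'); im,d=capture('side');P=pts('side',d)
r=cut_out('side','sample')
for k in r[:3]:
    q=P[k['region']&(d>0)]; 
    if abs(q[:,0].mean()-525)<25 and abs(q[:,1].mean()+55)<30:
        c=np.array([529,-63.]);
        print(k['confidence'],len(q))
        for z in range(0,165,10):
            s=q[(q[:,2]>=z)&(q[:,2]<z+10)]
            if len(s)>2: print(z,np.percentile(np.hypot(*(s[:,:2]-c).T),[50,90]).round(),'x',s[:,0].min().round(),s[:,0].max().round())
E
```

```text
10.65 [393.4  12.2 222.3] [ 0.6 -0.2 -0.8]
top [(0.87, array([ 618., -213.,  332.])), (0.92, array([ 564., -219.,  330.])), (0.95, array([ 363., -143.,    2.]))]
side [(0.79, array([ 624., -211.,  335.])), (0.97, array([ 563., -219.,  330.])), (0.84, array([ 536., -288.,    3.]))]
[ 25.   3. -34. 120.   2.  57. -95.]
0.65 742
0 [45. 54.] x 566.0 574.0
10 [30. 33.] x 496.0 576.0
20 [30. 32.] x 495.0 556.0
30 [30. 32.] x 496.0 556.0
40 [30. 32.] x 496.0 556.0
50 [30. 33.] x 495.0 556.0
60 [30. 32.] x 496.0 563.0
70 [30. 32.] x 496.0 562.0
80 [30. 32.] x 496.0 556.0
90 [29. 31.] x 496.0 559.0
100 [26. 29.] x 497.0 560.0
110 [19. 24.] x 504.0 554.0
120 [14. 18.] x 512.0 549.0
130 [10. 12.] x 516.0 541.0
140 [10. 13.] x 515.0 541.0
150 [11. 18.] x 515.0 544.0
```

View pics/side6.png

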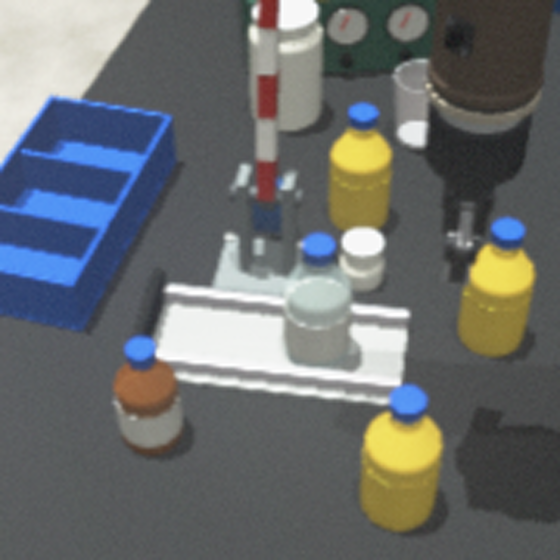

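View pics/wrist6.png

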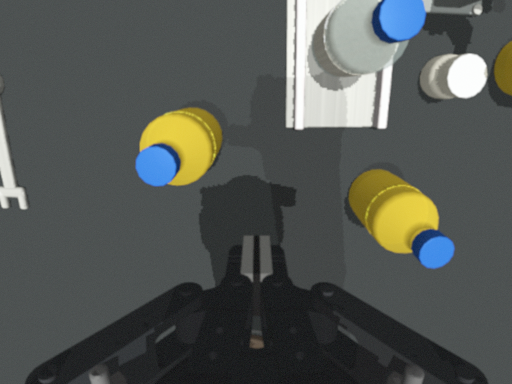

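The barrier stands fully raised: the push bar reads (618,-213,332), and in the side crop the beam is upright at (267,100). The bottle is still in the lane at side-crop pixel (318,300), with its cylinder going up to about 105 mm. Next I'll go behind it with closed fingers.

Request:
arm_command:
  deltas:
    - {"dx": 0.03,"dy": 0.045,"dz": 0,"twist": -0.007,"jaw": 0}
    - {"dx": 0.031,"dy": 0.045,"dz": 0,"twist": 0,"jaw": 0}
    - {"dx": 0,"dy": 0,"dz": 0.04,"twist": 0,"jaw": 0}
    - {"dx": 0,"dy": 0,"dz": 0.045,"twist": 0,"jaw": 0}
    - {"dx": 0,"dy": 0,"dz": 0.045,"twist": 0,"jaw": 0}
    - {"dx": 0,"dy": 0,"dz": 0.035,"twist": 0,"jaw": 0}
    - {"dx": 0,"dy": 0,"dz": 0.01,"twist": 0,"jaw": 0}
    - {"dx": 0,"dy": 0,"dz": 0,"twist": 0,"jaw": 0}

```text
time: 12.2
eef_pos: [463.1, -70.8, 47.2]
ee_rot: [[0.994, 0.111, -0.001], [0.111, -0.994, 0.0], [-0.001, -0.0, -1.0]]
force: [0.6, 0.3, 0.1]
width: -0.2
```

```bash
python3 look.py 7 side wrist
```

```text
12.2 [463.1 -70.8  47.2] [0.6 0.3 0.1]
side [(0.56, array([ 623., -211.,  334.])), (0.72, array([ 560., -220.,  331.])), (0.96, array([413.,  91.,   3.]))]
```

View pics/side7.png

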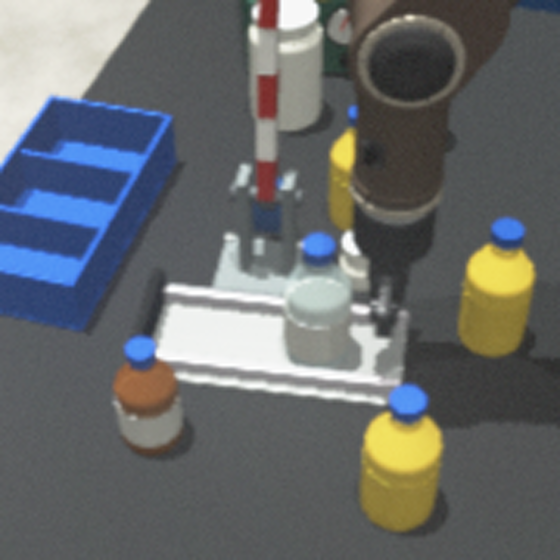

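View pics/wrist7.png

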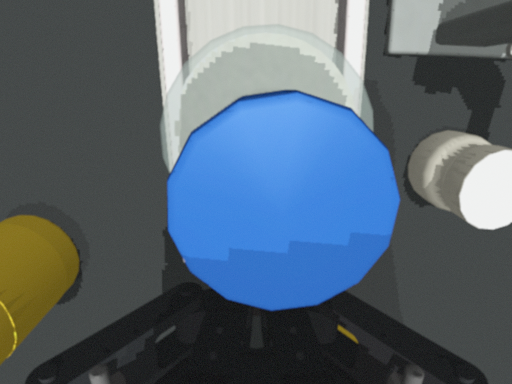

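The bottle (cap centred near wrist pixel (283,200)) lies about 4 mm right of the finger line. I'll check the arm's clearance to the raised beam along the push.

```bash
python3 - <<'E'
from h import *
im,d=capture('top');P=pts('top',d)
r=P[...,:2]-[601.3,-58.6];X=r@np.array([.9938,.1115]);Y=r@np.array([-.1115,.9938]);Z=P[...,2]
m=(d>0)&(Z>190)&(X<-40)
for z in range(200,700,50):
    s=m&(Z>=z)&(Z<z+50)
    if s.sum()>5: print(z,s.sum(),'x %.0f %.0f'%(X[s].min(),X[s].max()),'y %.0f %.0f'%(Y[s].min(),Y[s].max()), 'ymin for x>-200: %.0f'%(Y[s&(X>-200)].min() if (s&(X>-200)).any() else 999))
b=(200,120,400,320);cv2.imwrite('pics/top8.png',cv2.resize(im[b[1]:b[3],b[0]:b[2]],(560,560),interpolation=cv2.INTER_CUBIC))
E
```

```text
200 106 x -536 -508 y 96 162 ymin for x>-200: 999
250 74 x -526 -502 y 116 168 ymin for x>-200: 999
300 154 x -523 -40 y -162 163 ymin for x>-200: -162
350 11 x -191 -92 y -17 61 ymin for x>-200: -17
400 700 x -502 -88 y -52 110 ymin for x>-200: -52
450 957 x -495 -116 y -46 103 ymin for x>-200: -46
500 823 x -484 -161 y -48 93 ymin for x>-200: -45
550 1001 x -476 -197 y -55 86 ymin for x>-200: -15
600 1245 x -468 -233 y -64 78 ymin for x>-200: 999
650 1610 x -459 -269 y -59 67 ymin for x>-200: 999
```

View pics/top8.png

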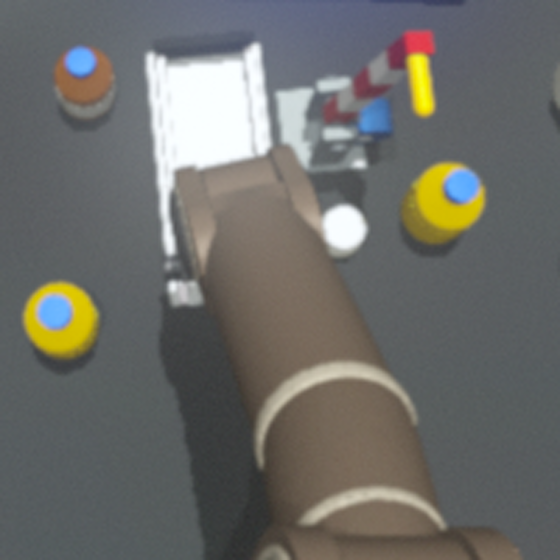

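The clearance is about 90 mm. Shift to centre, then approach.

Request:
arm_command:
  deltas:
    - {"dx": 0,"dy": 0.004,"dz": 0,"twist": 0,"jaw": 0}
    - {"dx": 0.006,"dy": 0,"dz": 0,"twist": 0,"jaw": 0}
    - {"dx": 0.006,"dy": 0,"dz": 0,"twist": 0,"jaw": 0}
    - {"dx": 0.003,"dy": 0,"dz": 0,"twist": 0,"jaw": 0}
    - {"dx": 0.003,"dy": 0,"dz": 0,"twist": 0,"jaw": 0}
    - {"dx": 0.003,"dy": 0,"dz": 0,"twist": 0,"jaw": 0}
    - {"dx": 0.003,"dy": 0,"dz": 0,"twist": 0,"jaw": 0}
    - {"dx": 0.003,"dy": 0,"dz": 0,"twist": 0,"jaw": 0}
    - {"dx": 0.003,"dy": 0,"dz": 0,"twist": 0,"jaw": 0}

```text
time: 13.62
eef_pos: [492.9, -71.7, 47.0]
ee_rot: [[0.994, 0.111, -0.001], [0.111, -0.994, -0.0], [-0.001, 0.0, -1.0]]
force: [-2.9, 0.0, 1.8]
width: -0.1
```

```bash
python3 look.py 9 side wrist
```

```text
13.625 [492.9 -71.7  47. ] [-2.9  0.   1.8]
side [(0.73, array([ 619., -215.,  334.])), (0.74, array([ 562., -217.,  330.])), (0.75, array([536., -62.,   7.]))]
```

View pics/side9.png

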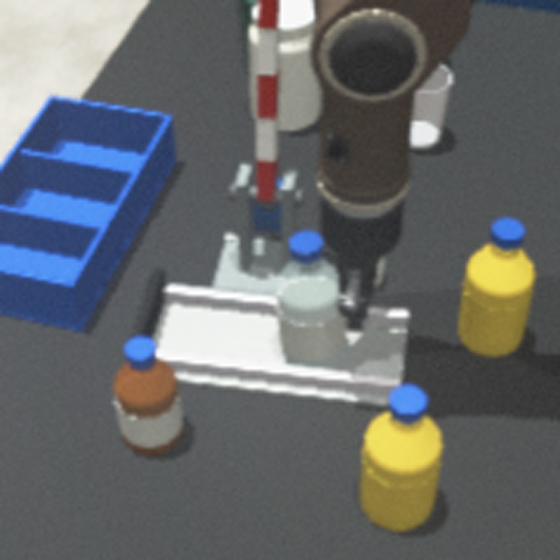

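View pics/wrist9.png

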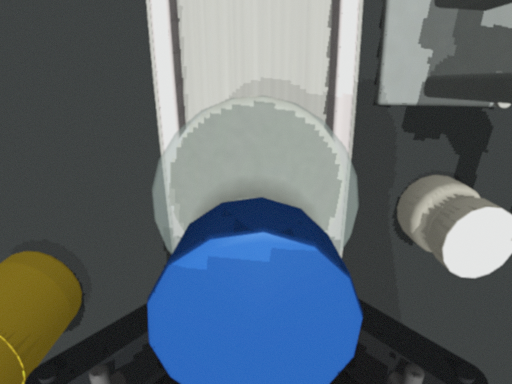

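The force of 2.9 N says we are in contact. The cap looks slightly ahead of the base, so I'll check the tilt numerically.

```bash
cat > tilt.py <<'E'
from h import *
from scipy.optimize import least_squares
o=get_obs();print(o['time'],o['eef_pos'].round(1),o['force'].round(1))
im,d=capture('side');P=pts('side',d)
for k in cut_out('side','sample')[:4]:
    q=P[k['region']&(d>0)]
    r=q[:,:2]-[601.3,-58.6];X=r@np.array([.9938,.1115]);Y=r@np.array([-.1115,.9938]);Z=q[:,2]
    if abs(np.median(Y))>50 or abs(np.median(X))>130: continue
    b=(Z>25)&(Z<95)&(abs(X-np.median(X))<40)&(abs(Y)<50)
    f=lambda p:np.hypot(X[b]-p[0]-p[2]*(Z[b]-60),Y[b]-p[1]-p[3]*(Z[b]-60))-33
    s=least_squares(f,[np.median(X[b]),0,0,0],loss='soft_l1',f_scale=1.5)
    c=(Z>135)&(Z<165)
    print('conf %.2f'%k['confidence'],'axis at z60 x %.1f y %.1f'%tuple(s.x[:2]),'tilt deg',np.degrees(s.x[2:]).round(1),'cap x %.1f y %.1f zmax %.1f'%(X[c].mean(),Y[c].mean(),np.percentile(Z[c],95)))
E
python3 tilt.py
```

```text
13.875 [493.3 -71.6  47. ] [-1.9  0.3 -0.5]
conf 0.98 axis at z60 x -65.9 y -0.6 tilt deg [ 3.9 -0.4] cap x -63.8 y 5.9 zmax 158.3
```

```bash
python3 - <<'E'
from h import *
from scipy.optimize import least_squares
im,d=capture('side');P=pts('side',d)
for k in cut_out('side','sample')[:5]:
    q=P[k['region']&(d>0)];X,Y,Z=q.T
    b=(Z>25)&(Z<95)
    if b.sum()<50: continue
    f=lambda p:np.hypot(X[b]-p[0]-p[2]*(Z[b]-60),Y[b]-p[1]-p[3]*(Z[b]-60))-33
    s=least_squares(f,[np.median(X[b]),np.median(Y[b])-15,0,0],loss='soft_l1',f_scale=1.5)
    bot=(Z<12);
    print(round(k['confidence'],2),s.x[:2].round(1),np.degrees(s.x[2:]).round(1),'cap',q[Z>135].mean(0).round(1))
E
```

```text
0.86 [ 363.3 -143.3] [-0.1 -1.5] cap [ 362.5 -137.   146.4]
0.7 [535.9 -66.7] [ 3.5 -0.1] cap [537.5 -59.3 151.2]
0.7 [413.4  90.1] [ 0.4 -1.4] cap [413.2  93.8 147. ]
0.59 [ 614.2 -211.9] [12.2  3.1] cap [ 612.6 -194.   256.6]
0.31 [660.7  69.3] [ 4.7 -7. ] cap [nan nan nan]<stdin>:11: RuntimeWarning: Mean of empty slice.
  ret = um.true_divide(
```

The sample fit shows about 1–3° of lean, while the yellow bottles read about 0°. The finger links at 46 mm behind the TCP stick out 1–2 mm beyond the pads, so contact was high at z≈93. I'll back off, raise so that only the flat pads meet the cylinder (links above the shoulder), and recheck.

Request:
arm_command:
  deltas:
    - {"dx": -0.005,"dy": 0,"dz": 0,"twist": 0,"jaw": 0}
    - {"dx": -0.005,"dy": 0,"dz": 0,"twist": 0,"jaw": 0}
    - {"dx": 0,"dy": 0,"dz": -0.018,"twist": 0,"jaw": 0}
    - {"dx": 0,"dy": 0,"dz": 0,"twist": 0,"jaw": 0}

```text
time: 14.58
eef_pos: [484.1, -72.9, 66.0]
ee_rot: [[0.994, 0.11, 0.003], [0.11, -0.994, -0.0], [0.002, 0.001, -1.0]]
force: [0.4, -0.9, 0.6]
width: -0.2
```

```bash
python3 tilt.py;python3 tilt.py
```

```text
14.575 [484.1 -72.9  66. ] [ 0.4 -0.9  0.6]
conf 0.97 axis at z60 x -69.1 y -0.5 tilt deg [ 0.2 -1. ] cap x -70.1 y 3.4 zmax 156.9
14.675 [483.3 -72.9  65. ] [-1.2 -0.6 -0.6]
conf 0.65 axis at z60 x -69.0 y -0.7 tilt deg [-0.  -0.7] cap x -71.3 y 6.2 zmax 156.9
```

Confirmed: it had leaned about 4° and is upright again at lane x ≈ -69. Pushing with the flat pads now, with a slight downward drift so friction holds the bottle down.

Request:
arm_command:
  deltas:
    - {"dx": 0,"dy": 0,"dz": -0.006,"twist": 0,"jaw": 0}
    - {"dx": 0.003,"dy": 0,"dz": 0,"twist": 0,"jaw": 0}
    - {"dx": 0.003,"dy": 0,"dz": 0.0005,"twist": 0,"jaw": 0}
    - {"dx": 0.003,"dy": 0,"dz": 0.0005,"twist": 0,"jaw": 0}
    - {"dx": 0.003,"dy": 0,"dz": 0.0005,"twist": 0,"jaw": 0}
    - {"dx": 0.003,"dy": 0,"dz": 0.0005,"twist": 0,"jaw": 0}
    - {"dx": 0.003,"dy": 0,"dz": 0.0005,"twist": 0,"jaw": 0}

```text
time: 15.65
eef_pos: [501.2, -70.8, 68.5]
ee_rot: [[0.994, 0.111, -0.0], [0.111, -0.994, -0.0], [-0.0, -0.0, -1.0]]
force: [-3.1, -0.6, 1.3]
width: 0.0
```

```bash
python3 tilt.py;python3 tilt.py
```

```text
15.65 [501.2 -70.8  68.5] [-3.1 -0.6  1.3]
conf 0.55 axis at z60 x -58.8 y -0.8 tilt deg [ 0.9 -0.7] cap x -58.4 y 3.9 zmax 157.3
15.75 [501.6 -70.7  68.5] [-1.3  0.  -0.6]
conf 0.84 axis at z60 x -58.4 y -0.5 tilt deg [ 0.9 -0.8] cap x -58.1 y 3.9 zmax 157.5
```

Nearly upright and sliding. Continue.

Request:
arm_command:
  deltas:
    - {"dx": 0.004,"dy": 0,"dz": 0.0006,"twist": 0,"jaw": 0}
    - {"dx": 0.004,"dy": 0,"dz": 0.0006,"twist": 0,"jaw": 0}
    - {"dx": 0.004,"dy": 0,"dz": 0.0006,"twist": 0,"jaw": 0}
    - {"dx": 0.004,"dy": 0,"dz": 0.0006,"twist": 0,"jaw": 0}
    - {"dx": 0.004,"dy": 0,"dz": 0.0006,"twist": 0,"jaw": 0}
    - {"dx": 0.004,"dy": 0,"dz": 0.0006,"twist": 0,"jaw": 0}

```text
time: 16.6
eef_pos: [525.3, -68.0, 64.9]
ee_rot: [[0.994, 0.111, -0.0], [0.111, -0.994, 0.0], [-0.0, -0.0, -1.0]]
force: [-2.7, 0.6, 1.2]
width: 0.0
```

```bash
python3 tilt.py
```

```text
16.6 [525.3 -68.   64.9] [-2.7  0.6  1.2]
conf 0.76 axis at z60 x -34.2 y -0.5 tilt deg [ 0.4 -0.8] cap x -35.5 y 4.4 zmax 156.7
```

Upright at lane x = -34. About 100 mm remain.

Request:
arm_command:
  deltas:
    - {"dx": 0.005,"dy": 0,"dz": 0.0004,"twist": 0,"jaw": 0}
    - {"dx": 0.005,"dy": 0,"dz": 0.0004,"twist": 0,"jaw": 0}
    - {"dx": 0.005,"dy": 0,"dz": 0.0004,"twist": 0,"jaw": 0}
    - {"dx": 0.005,"dy": 0,"dz": 0.0004,"twist": 0,"jaw": 0}
    - {"dx": 0.005,"dy": 0,"dz": 0.0004,"twist": 0,"jaw": 0}
    - {"dx": 0.005,"dy": 0,"dz": 0.0004,"twist": 0,"jaw": 0}
    - {"dx": 0.005,"dy": 0,"dz": 0.0004,"twist": 0,"jaw": 0}
    - {"dx": 0.005,"dy": 0,"dz": 0.0004,"twist": 0,"jaw": 0}
    - {"dx": 0.005,"dy": 0,"dz": 0.0004,"twist": 0,"jaw": 0}
    - {"dx": 0.005,"dy": 0,"dz": 0.0004,"twist": 0,"jaw": 0}

```text
time: 17.95
eef_pos: [575.1, -62.5, 60.9]
ee_rot: [[0.994, 0.111, -0.0], [0.111, -0.994, -0.0], [-0.0, 0.0, -1.0]]
force: [-2.9, -0.2, 1.3]
width: -0.2
```

```bash
python3 tilt.py; python3 look.py 10 side
```

```text
17.95 [575.1 -62.5  60.9] [-2.9 -0.2  1.3]
conf 0.75 axis at z60 x 15.6 y -0.8 tilt deg [ 0.6 -0.7] cap x 14.2 y 5.0 zmax 157.3
18.05 [575.6 -62.4  60.9] [-1.1 -0.2 -1.5]
side [(0.95, array([410.,  90.,  -0.]))]
```

View pics/side10.png

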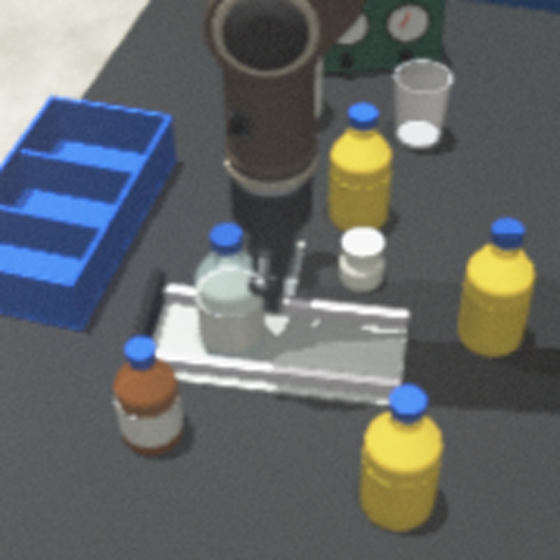

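The bottle (side crop (228,290)) is past the barrier plane and upright, with about 50 mm to go.

Request:
arm_command:
  deltas:
    - {"dx": 0.005,"dy": 0,"dz": 0.0002,"twist": 0,"jaw": 0}
    - {"dx": 0.005,"dy": 0,"dz": 0.0002,"twist": 0,"jaw": 0}
    - {"dx": 0.005,"dy": 0,"dz": 0.0002,"twist": 0,"jaw": 0}
    - {"dx": 0.005,"dy": 0,"dz": 0.0002,"twist": 0,"jaw": 0}
    - {"dx": 0.005,"dy": 0,"dz": 0.0002,"twist": 0,"jaw": 0}
    - {"dx": 0.005,"dy": 0,"dz": 0.0002,"twist": 0,"jaw": 0}
    - {"dx": 0.004,"dy": 0,"dz": 0.0002,"twist": 0,"jaw": 0}
    - {"dx": 0.003,"dy": 0,"dz": 0.0002,"twist": 0,"jaw": 0}
    - {"dx": 0.003,"dy": 0,"dz": 0.0002,"twist": 0,"jaw": 0}

```text
time: 19.38
eef_pos: [614.6, -58.1, 59.2]
ee_rot: [[0.994, 0.111, -0.0], [0.111, -0.994, -0.0], [-0.0, 0.0, -1.0]]
force: [-4.3, -0.9, 2.5]
width: 0.3
```

```bash
python3 tilt.py
```

```text
19.375 [614.6 -58.1  59.2] [-4.3 -0.9  2.5]
conf 0.57 axis at z60 x 55.4 y -0.7 tilt deg [ 1.7 -0.4] cap x 54.1 y 5.3 zmax 157.1
```

Request:
arm_command:
  deltas:
    - {"dx": 0.002,"dy": 0,"dz": 0.0002,"twist": 0,"jaw": 0}
    - {"dx": 0.002,"dy": 0,"dz": 0.0002,"twist": 0,"jaw": 0}

```text
time: 19.73
eef_pos: [618.4, -57.8, 58.9]
ee_rot: [[0.994, 0.111, -0.0], [0.111, -0.994, -0.0], [-0.0, 0.0, -1.0]]
force: [-4.1, -0.8, 2.8]
width: 0.1
```

There's a hint of lean (1.7°) with the links near the shoulder. I'll back off, raise a few mm, and finish the last stretch.

Request:
arm_command:
  deltas:
    - {"dx": -0.005,"dy": 0,"dz": 0,"twist": 0,"jaw": 0}
    - {"dx": 0,"dy": 0,"dz": -0.008,"twist": 0,"jaw": 0}
    - {"dx": 0,"dy": 0,"dz": 0,"twist": 0,"jaw": 0}

```text
time: 20.1
eef_pos: [614.4, -58.2, 67.8]
ee_rot: [[0.994, 0.111, 0.002], [0.111, -0.994, -0.0], [0.002, 0.0, -1.0]]
force: [-0.3, 0.2, 0.2]
width: 0.1
```

```bash
python3 tilt.py
```

```text
20.1 [614.4 -58.2  67.8] [-0.3  0.2  0.2]
conf 0.79 axis at z60 x 58.5 y -0.7 tilt deg [ 0.3 -0.5] cap x 56.5 y 4.4 zmax 157.5
```

Request:
arm_command:
  deltas:
    - {"dx": 0.003,"dy": 0,"dz": 0,"twist": 0,"jaw": 0}
    - {"dx": 0.003,"dy": 0,"dz": 0.0005,"twist": 0,"jaw": 0}
    - {"dx": 0.002,"dy": 0,"dz": 0.0005,"twist": 0,"jaw": 0}
    - {"dx": 0.002,"dy": 0,"dz": 0.0005,"twist": 0,"jaw": 0}

```text
time: 20.7
eef_pos: [623.1, -57.2, 65.1]
ee_rot: [[0.994, 0.111, -0.001], [0.111, -0.994, -0.0], [-0.001, 0.0, -1.0]]
force: [-8.7, -1.1, 7.9]
width: 0.2
```

```bash
python3 tilt.py
```

```text
20.7 [623.1 -57.2  65.1] [-8.7 -1.1  7.9]
conf 0.77 axis at z60 x 63.8 y -0.8 tilt deg [ 0.9 -0.9] cap x 61.9 y 5.1 zmax 157.1
```

The force jumped to 8.7 N, so the bottle is against the stop. Back off slowly and verify.

Request:
arm_command:
  deltas:
    - {"dx": -0.001,"dy": 0,"dz": 0,"twist": 0,"jaw": 0}
    - {"dx": -0.003,"dy": 0,"dz": 0,"twist": 0,"jaw": 0}
    - {"dx": -0.02,"dy": 0,"dz": 0,"twist": 0,"jaw": 0}
    - {"dx": -0.04,"dy": 0,"dz": 0,"twist": 0,"jaw": 0}
    - {"dx": -0.04,"dy": 0,"dz": 0,"twist": 0,"jaw": 0}
    - {"dx": -0.04,"dy": 0,"dz": -0.03,"twist": 0,"jaw": 0}
    - {"dx": -0.03,"dy": 0,"dz": -0.05,"twist": 0,"jaw": 0}
    - {"dx": 0,"dy": 0,"dz": -0.05,"twist": 0,"jaw": 0}

```text
time: 21.8
eef_pos: [448.3, -76.7, 196.5]
ee_rot: [[0.994, 0.11, -0.001], [0.11, -0.994, -0.001], [-0.001, 0.001, -1.0]]
force: [1.8, 0.2, 0.3]
width: -0.1
```

```bash
python3 tilt.py; python3 - <<'E'
from h import *
for c in('side','top'):
    im,d=capture(c);b=(150,90,340,250) if c=='side' else (220,120,370,245)
    cv2.imwrite(f'pics/{c}11.png',cv2.resize(im[b[1]:b[3],b[0]:b[2]],None,fx=4,fy=4,interpolation=cv2.INTER_CUBIC))
    for n in('push_bar','stop_face','sample','amber','pot'): print(c,n,[(round(r['confidence'],2),np.round(r['location']).tolist()) for r in place_of(c,n)[:3]])
E
```

```text
21.8 [448.3 -76.7 196.5] [1.8 0.2 0.3]
conf 0.68 axis at z60 x 63.5 y -1.0 tilt deg [ 0.1 -0.7] cap x 62.1 y 3.4 zmax 157.2
side push_bar [(0.97, [619.0, -216.0, 334.0]), (0.51, [515.0, -191.0, -0.0])]
side stop_face [(0.9, [700.0, -51.0, 28.0])]
side sample [(0.85, [362.0, -140.0, 1.0]), (0.81, [412.0, 89.0, 0.0]), (0.7, [669.0, -49.0, -0.0])]
side amber [(0.85, [662.0, 75.0, -2.0])]
side pot [(0.5, [514.0, -191.0, -1.0])]
top push_bar [(0.95, [619.0, -212.0, 335.0])]
top stop_face [(0.89, [700.0, -46.0, 25.0]), (0.72, [562.0, -217.0, 329.0]), (0.4, [621.0, -213.0, 334.0])]
top sample [(0.89, [543.0, -292.0, 2.0]), (0.84, [666.0, -46.0, 5.0]), (0.75, [411.0, 90.0, 1.0])]
top amber [(0.56, [658.0, 78.0, -1.0])]
top pot [(0.42, [512.0, -192.0, 1.0]), (0.2, [665.0, -49.0, 5.0])]
```

View pics/side11.png

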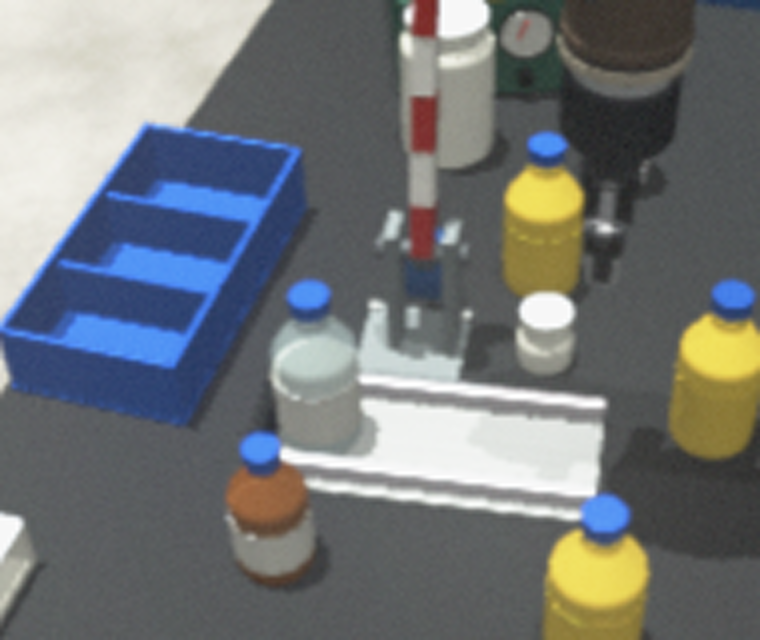

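View pics/top11.png

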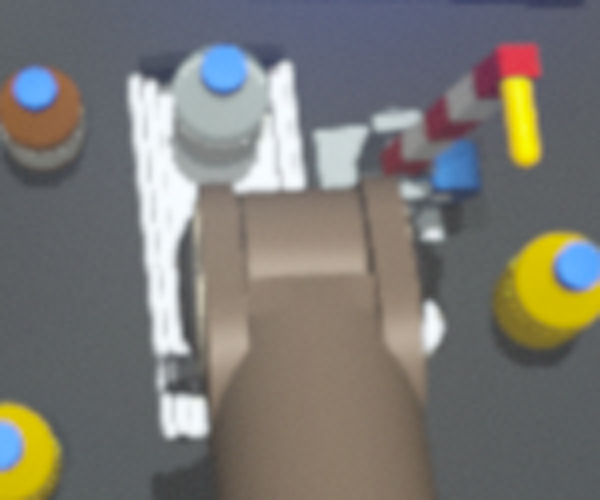

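The bottle reads lane x ≈ 66 and upright, and the barrier is raised. In the images it stands at the stop: side (315,380), top (222,95). The final force rise included some downward rub, so I'll do one gentle confirming push straight ahead.

Request:
arm_command:
  deltas:
    - {"dx": 0,"dy": 0,"dz": 0.05,"twist": 0,"jaw": 0}
    - {"dx": 0.03,"dy": 0,"dz": 0.05,"twist": 0,"jaw": 0}
    - {"dx": 0.04,"dy": 0,"dz": 0.029,"twist": 0,"jaw": 0}
    - {"dx": 0.04,"dy": 0,"dz": 0,"twist": 0,"jaw": 0}
    - {"dx": 0.04,"dy": 0,"dz": 0,"twist": 0,"jaw": 0}
    - {"dx": 0.015,"dy": 0,"dz": 0,"twist": 0,"jaw": 0}
    - {"dx": 0.004,"dy": 0,"dz": 0,"twist": 0,"jaw": 0}
    - {"dx": 0,"dy": 0,"dz": 0,"twist": 0,"jaw": 0}

```text
time: 23.5
eef_pos: [617.8, -57.7, 65.9]
ee_rot: [[0.994, 0.111, -0.001], [0.111, -0.994, -0.0], [-0.001, -0.0, -1.0]]
force: [-0.1, -0.1, 0.1]
width: 0.1
```

Request:
arm_command:
  deltas:
    - {"dx": 0.002,"dy": 0,"dz": 0,"twist": 0,"jaw": 0}
    - {"dx": 0.002,"dy": 0,"dz": 0,"twist": 0,"jaw": 0}

```text
time: 23.75
eef_pos: [622.2, -57.6, 66.5]
ee_rot: [[0.994, 0.11, 0.0], [0.11, -0.994, -0.0], [0.0, 0.0, -1.0]]
force: [-0.5, 0.1, -0.3]
width: -0.3
```

Request:
arm_command:
  deltas:
    - {"dx": 0.0015,"dy": 0,"dz": 0,"twist": 0,"jaw": 0}
    - {"dx": 0.001,"dy": 0,"dz": 0,"twist": 0,"jaw": 0}

```text
time: 24.0
eef_pos: [623.1, -57.4, 66.1]
ee_rot: [[0.994, 0.11, -0.004], [0.11, -0.994, -0.001], [-0.004, 0.0, -1.0]]
force: [-8.5, -0.3, 5.6]
width: -0.2
```

Request:
arm_command:
  deltas:
    - {"dx": 0.001,"dy": 0,"dz": 0,"twist": 0,"jaw": 0}
    - {"dx": 0.001,"dy": 0,"dz": 0,"twist": 0,"jaw": 0}

```text
time: 24.25
eef_pos: [623.1, -57.6, 65.9]
ee_rot: [[0.994, 0.11, -0.008], [0.11, -0.994, -0.002], [-0.008, 0.001, -1.0]]
force: [-16.2, -2.0, 12.8]
width: 0.0
```

```bash
python3 tilt.py
```

```text
24.25 [623.1 -57.6  65.9] [-16.2  -2.   12.8]
conf 0.73 axis at z60 x 63.7 y -1.1 tilt deg [-0.1 -0.8] cap x 60.5 y 7.6 zmax 157.2
```

The bottle stays put at 16 N, against under 4 N while it was sliding, so it is firmly on the stop and upright. Retreating slowly and well clear.

Request:
arm_command:
  deltas:
    - {"dx": -0.002,"dy": 0,"dz": 0,"twist": 0,"jaw": 0}
    - {"dx": -0.003,"dy": 0,"dz": 0,"twist": 0,"jaw": 0}
    - {"dx": -0.02,"dy": 0,"dz": 0,"twist": 0,"jaw": 0}
    - {"dx": -0.04,"dy": 0,"dz": 0,"twist": 0,"jaw": 0}
    - {"dx": -0.04,"dy": 0,"dz": 0,"twist": 0,"jaw": 0}
    - {"dx": -0.04,"dy": 0,"dz": -0.03,"twist": 0,"jaw": 0}
    - {"dx": -0.03,"dy": 0,"dz": -0.05,"twist": 0,"jaw": 0}
    - {"dx": 0,"dy": 0,"dz": -0.05,"twist": 0,"jaw": 0}
    - {"dx": 0,"dy": 0,"dz": 0,"twist": 0,"jaw": 0}
    - {"dx": 0,"dy": 0,"dz": 0,"twist": 0,"jaw": 0}

```text
time: 25.6
eef_pos: [453.1, -76.2, 196.3]
ee_rot: [[0.994, 0.11, 0.001], [0.11, -0.994, -0.001], [0.001, 0.001, -1.0]]
force: [0.7, -0.3, -0.9]
width: -0.1
```

```bash
python3 tilt.py; python3 look.py 12 side; python3 -c "
from station import *
hand_in()"
```

```text
25.6 [453.1 -76.2 196.3] [ 0.7 -0.3 -0.9]
conf 0.62 axis at z60 x 63.7 y -0.9 tilt deg [ 0.3 -1.1] cap x 61.2 y 4.1 zmax 156.9
25.7 [452.5 -76.  195.2] [-1.6  0.3  0.3]
side [(0.84, array([ 622., -209.,  337.])), (0.93, array([ 563., -219.,  330.])), (0.93, array([ 538., -291.,   -0.]))]
the job is handed in; nothing more can be done
```

View pics/side12.png

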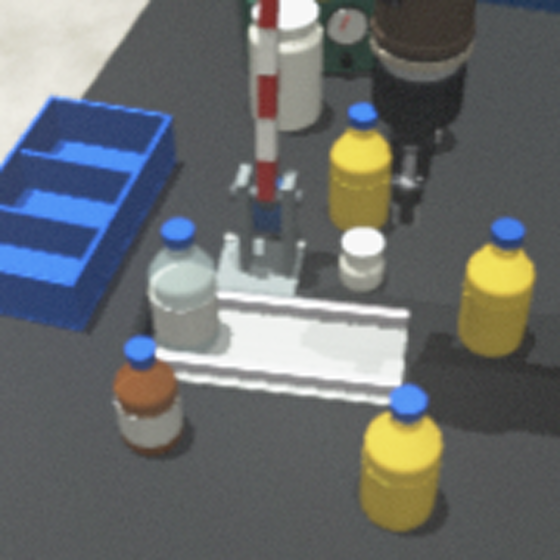

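The barrier is raised and the bottle is standing against the rubber end stop; I handed the job in at about 26 s.

**Barrier:** I couldn't get a finger fully under the bar because the tool only points straight down. Instead I pressed the sloped outer side of the open gripper against the bar from the left, at up to about 16 N, and carried it up along its arc. It was never gripped. It went past the balance point and swung up by itself; the push bar last read (622, -209, 337), which matches fully raised.

**Bottle:** I slid it forward with closed fingers.
- **Lean at first touch:** it leaned about 4° because contact was too high. I backed off, it stood upright again, and I raised the fingers for the rest of the push. It leaned up to 1.7° again near the end, so I backed off once more.
- **Final position:** a second push at 16 N did not move it, against about 3–4 N while sliding, so it is on the stop. The networks put it at lane x ≈ 66. My own cylinder fit read 63.7, about 2 mm short, and it read about 2 mm short earlier in the push too.
- **Last check:** upright to within about 1°, which is the measurement noise.

**Other things:** the amber bottle and the pot read at their starting places. The yellow bottles show no change in the last pictures. I did not re-measure the things at the far left and far right, but the arm did not go near them. The robot was touching nothing at hand-in.

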